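# Close a bottle carton and hold it square in the packing corner

## Task

Close the open shipping carton: fold its two short end flaps down first, then the two long flaps down over them. Then slide the closed carton along the bench, upright, into the corner of the two aluminium fences, and finish while still pressing it there so that it sits square with its sides firmly against both fences at once: do not let go, a colleague is going to tape it while you hold it. Leave everything else on the bench where it is.

Things in the scene. Friction and masses are not known exactly. Their poses are not given: they have to be found in the camera images.
- carton: Brown shipping carton packed with small bottles, 0.4 to 0.75 kg, on the bench; 2 to 6 N slides it. 130 mm along its own x, 180 mm along its y; short end walls (y = -90, +90 mm) 91 mm high, long walls (x = -65, +65 mm) 95 mm; 99 mm with flaps closed. Origin at the centre of its underside, z up. Contents fill it to 70 mm. At the start within 0.45 rad of its final heading in the corner.
- flap_left (a joint): Short end flap, 120 mm wide, hinged along the carton's top edge at y = +90 mm, crease 92 mm above the bench. Flap 3 mm thick, reaching 64 mm from its crease. 0 = folded down flat over the box, 1.57 = upright, more = leaning outward (limit 2.3 rad). Starts standing open; the stiff crease stays where it is left and yields to about 0.4 N at the flap's edge.
- flap_right (a joint): The other short end flap, 120 mm wide, hinged at the carton's y = -90 mm edge, crease 92 mm above the bench. Flap 3 mm thick, reaching 64 mm from its crease. 0 = folded down flat over the box, 1.57 = upright, more = leaning outward (limit 2.3 rad). Starts standing open; the stiff crease stays where it is left and yields to about 0.4 N at the flap's edge.
- flap_far (a joint): Long flap, 178 mm wide, hinged along the carton's top edge at x = +65 mm, crease 96 mm above the bench; it lies over the short flaps. Flap 3 mm thick, reaching 64 mm from its crease. 0 = folded down flat over the box, 1.57 = upright, more = leaning outward (limit 2.3 rad). Starts standing open; the stiff crease stays where it is left and yields to about 0.4 N at the flap's edge.
- flap_near (a joint): The other long flap, 178 mm wide, hinged at the carton's x = -65 mm edge, crease 96 mm above the bench; it lies over the short flaps. Flap 3 mm thick, reaching 64 mm from its crease. 0 = folded down flat over the box, 1.57 = upright, more = leaning outward (limit 2.3 rad). Starts standing open; the stiff crease stays where it is left and yields to about 0.4 N at the flap's edge.
- corner: Packing corner: two aluminium angles fixed to the bench. Origin on the bench surface exactly where the two inner fence faces meet, z up. The carton belongs on the side of negative x and negative y of this frame; fully home its centre is at (-65, -90) mm in it with its axes parallel.
- fence_back: Fence along the corner's y axis: upright face in the plane x = 0, from y = 0 to y = -200 mm, 50 mm high, 5 mm thick, with a 5 mm high foot flange behind it (to x = +50 mm). Same origin and axes as corner. The carton's long side goes against it.
- fence_side: Fence along the corner's x axis: upright face in the plane y = 0, from x = 0 to x = -155 mm, 50 mm high, 5 mm thick, with a foot flange behind it (to y = +50 mm). Same origin and axes as corner. The carton's short end goes against it.
- tape_roll: Bystander, leave alone: roll of clear packing tape lying flat, 100 mm across, 48 mm high; origin at the centre of its underside.
- tape_dispenser: Bystander, leave alone: heavy black bench tape dispenser, 170 x 62 mm, 110 mm high; origin at the centre of its underside.
- marker: Bystander, leave alone: marker pen lying down, 133 mm long, 15 mm thick, along its x axis; origin under its middle.
- amber_bottle: Bystander, leave alone: amber bottle, 72 mm across, 150 mm high; origin at the centre of its underside.
- white_bottle: Bystander, leave alone: white bottle, 72 mm across, 170 mm high; origin at the centre of its underside.
- beaker: Bystander, leave alone: glass beaker, 70 mm across, 90 mm high; origin at the centre of its underside.
- labels: Bystander, leave alone: stack of paper labels, 100 x 75 x 12 mm; origin at the centre of its underside.
Things that resemble listed ones, but are neither listed nor needed, are in the scene too. What is shaped like the carton but turquoise is not meant.

How it is judged:
By the outcome, as a careful person would: the job done as asked, in the order asked, and still so for the second after the job is handed in, while the arm keeps its last pose, push and grip.
It also fails if it takes over 72 s, if anything falls off the work surface, if the arm or the gripper's body presses on something with over 40 N, if the wrist force passes 120 N, or if a joint passes its speed limit or range.

## Robot

A 6-joint arm with a two-finger parallel gripper is mounted at the origin on the work surface. World frame = base frame: x ahead of the robot, y to its left, z up, the work surface at z = 0. Lengths are in m, angles in degrees, forces in N, time in s.
With the tool pointing down it reaches from about 0.35 to 0.875 m from the base axis. Payload 4.2 kg.
Tool frame: the origin (TCP) lies midway between the tips of the shut fingers; the grasp point (between the pads) lies 19 mm behind it; z points along the fingers, y is the line along which they close (so a half turn about z gives the same grasp; the last joint's range is limited). The gripper opens to 87 mm and grips with 3 to 60 N. Pads are 19 mm wide; open, the fingers measure 117 mm over their backs; the gripper's body (75 mm by 190 mm) begins 51 mm behind the grasp point.
Start: joints at [14.817, 22.042, 0.453, 0, -68.411, -14.817], TCP at [0.625, 0, 0.223] pointing down, gripper open.
Joint ranges: [-179.83, 179.83], [-69.29, 118.12], [-61.27, 80.66], [-181.25, 117.63], [-171.15, -9.14], [-177.46, 177.46]. Speed limits (degrees/s): [159.86, 159.86, 180, 180, 180, 180].

## Interface

Orientations are given as a 3x3 rotation matrix whose columns are the frame's x, y, z axes.
In Python, from station import sense, capture, finish_job, silhouettes, landmark_of gives the robot as it stands.
- The arm moves only by the tool step_arm, never from a script. Its arguments are lists of equal length, an entry for each row: "linear": the shift along the tool's x, y, z in mm, a list of three; "delta_rot": the turn, a rotation vector about the tool's x, y, z in rad, a list of three; "grip": the finger opening in mm, from 0 to 87. A call has 1 to 10 rows; each row shifts and turns the commanded pose from where the row before left it, along the tool's axes as they then stand; what a row does not reach is not made up. A row lasts 1/8 s, in which the tool goes at most 62.5 mm and 10.7 degrees, less where a joint would pass 70% of its speed; a pose out of reach is approached as far as the arm can. A call with a gripper value outside its range is refused whole. The fingers move at their own pace and stop on an object; the grip force is fixed at half the most. Time passes only in rows, so rows that do not move let the fingers close. It gives the time, the measured TCP pose, the force, the opening and the grip force at its end, in the units of the state.
- sense(): the state, without advancing time (a new reading comes with each control period).
- capture(name): name is "scene" or "side" or "wrist"; returns a dict with "img" (400x640x3 uint8, red, green, blue), "fx", "fy", "cx", "cy" (pixels), "world_to_cam" (4x4, takes a point from world to camera coordinates); the wrist camera has in their place "mount" (4x4, takes a point from camera to tool coordinates, whose origin is the TCP and whose axes are the flange's). Camera axes: x right, y up, looking along -z (the intrinsics and any distortion apply to the point x, -y, -z); pixel columns grow to the right and rows downward; lengths in m; the calibration is good to about 2 mm. A picture is of the moment at which its call begins: read the wrist's pose just before it. There is no depth.
- finish_job(): hands the job in; it is judged then, once.
Trained networks look in the newest picture that a camera, given by its name, has taken for a name from the list of things; names that differ only in an ending like _2 or _b are one class to them, and where a whole thing is asked for, a point or a joint stands for the part that bears it (a point fixed in the world has none). Each returns a list of dicts, best first, with "score" (0 to 1); they miss things now and then, are a little off and sometimes report something else, mostly with a low value. They report only what shows in the picture. A call takes as long as a camera call. They do not tell look-alikes from the thing itself.
- silhouettes(camera, label): "mask" (400x640 bool, what is visible of it) and "point" ([column, row] in pixels, amid what is visible of it).
- landmark_of(camera, label): "point" ([column, row] in pixels: a listed point, or the origin of a listed thing).
The state is a dict: "time_s": time; "joints": joint angles; "joint_velocities": joint speeds; "effort": joint torques, N m; "tcp_pos": TCP position; "ee_rot": TCP orientation; "wrist_force": force on the tool from outside, world axes, zero at the start; "moment": the same for the moment, N m; "gripper_width": opening from 0.0 (shut) to 1.0 (fully open); "gripper_force": force on a finger pad.
Only numpy, scipy, OpenCV 4.12 (cv2) and the standard library are available. Lean on these libraries where they do the work, as an engineer would, in place of code of your own. Each camera call takes 0.05 s, during which the arm holds its last target. There are 200 camera calls.

## Working session

There is one attempt and no reset: what is moved stays moved. The work goes in short steps, Python scripts to look and compute and a tool call to move; the robot and the scene stay as the last step left them, time stands still between calls to the robot, and variables do not carry over. Pictures are saved under pics/ and viewed, at most 10 in all, crops included, and the job is handed in when it is done.

Besides the shell and the picture viewer there is one more tool, called after ">>>" as name(argument=value, ...) on one line, values as JSON. step_arm: Moves the arm, as the interface text tells. Its arguments: {"type":"object","properties":{"linear":{"type":"array"},"delta_rot":{"type":"array"},"grip":{"type":"array"}},"required":["linear","delta_rot","grip"]}

```bash
mkdir -p pics; ls; cat > h.py <<'E'
import numpy as np, cv2
from station import sense, capture, finish_job, silhouettes, landmark_of
def save(c,n): cv2.imwrite('pics/'+n+'.png',c['img'][:,:,::-1])
def proj(c,P):
    P=np.atleast_2d(P); q=(c['world_to_cam']@np.c_[P,np.ones(len(P))].T).T
    return np.c_[c['cx']+c['fx']*q[:,0]/-q[:,2], c['cy']+c['fy']*-q[:,1]/-q[:,2]]
def ray(c,p,z):
    M=np.linalg.inv(c['world_to_cam']); d=np.array([(p[0]-c['cx'])/c['fx'],-(p[1]-c['cy'])/c['fy'],-1.])
    d=M[:3,:3]@d;o=M[:3,3]; return o+d*(z-o[2])/d[2]
E
python3 - <<'E'
from h import *
s=sense();print(s['ee_rot'],s['tcp_pos'],s['time_s'])
for n in ['scene','side']:
    c=capture(n);save(c,n+'0')
    print(n,{k:np.round(v,3).tolist() for k,v in c.items() if k!='img'})
    for l in ['carton','corner','flap_left','flap_right','flap_far','flap_near','tape_roll','tape_dispenser','marker','amber_bottle','white_bottle','beaker','labels']:
        print(l,[(np.round(r['point'],1).tolist(),round(r['score'],2),np.round(ray(c,r['point'],0),3).tolist()) for r in landmark_of(n,l)])
E
```

```text
pics
[[-2.00877071e-04 -9.99997435e-01 -2.25589638e-03]
 [-9.99999977e-01  2.01048735e-04 -7.58693034e-05]
 [ 7.63226539e-05  2.25588109e-03 -9.99997453e-01]] [6.24379689e-01 1.85646532e-05 2.21419589e-01] 0.0
scene {'fx': 439.385, 'fy': 439.385, 'cx': 317.842, 'cy': 197.124, 'world_to_cam': [[-0.353, 0.936, 0.007, 0.177], [-0.657, -0.253, 0.71, 0.238], [0.666, 0.246, 0.704, -1.745], [0.0, 0.0, 0.0, 1.0]]}
carton [([273.8, 146.0], 0.83, [0.178, -0.304, 0.0]), ([269.5, 229.0], 0.65, [0.57, -0.139, 0.0]), ([361.5, 310.8], 0.64, [0.748, 0.219, 0.0])]
corner [([367.4, 314.1], 0.85, [0.752, 0.237, 0.0])]Traceback (most recent call last):
  File "<stdin>", line 7, in <module>
ValueError: it knows: amber_bottle, beaker, carton, corner, fence_back, fence_side, labels, marker, tape_dispenser, tape_roll, white_bottle
```

```bash
python3 - <<'E'
from h import *
for n in ['scene','side']:
    c=capture(n);save(c,n+'0')
    if n=='side':print(n,{k:np.round(v,3).tolist() for k,v in c.items() if k!='img'})
    for l in ['carton','corner','fence_back','fence_side','tape_roll','tape_dispenser','marker','amber_bottle','white_bottle','beaker','labels']:
        print(l,[(np.round(r['point'],1).tolist(),round(r['score'],2),np.round(ray(c,r['point'],0),3).tolist()) for r in landmark_of(n,l)])
E
```

```text
carton [([277.3, 144.6], 0.98, [0.166, -0.295, 0.0]), ([266.2, 228.6], 0.57, [0.573, -0.149, 0.0])]
corner [([368.8, 315.6], 0.93, [0.755, 0.242, 0.0]), ([369.0, 312.9], 0.56, [0.747, 0.24, 0.0])]
fence_back [([367.6, 312.2], 0.62, [0.746, 0.236, 0.0]), ([401.6, 223.8], 0.33, [0.398, 0.249, 0.0])]
fence_side [([364.1, 312.6], 0.9, [0.751, 0.227, 0.0])]
tape_roll [([401.6, 225.2], 0.89, [0.404, 0.251, 0.0]), ([197.6, 195.9], 0.21, [0.522, -0.432, 0.0])]
tape_dispenser [([444.1, 258.9], 0.56, [0.491, 0.401, 0.0])]
marker [([254.2, 181.1], 0.47, [0.386, -0.285, 0.0]), ([445.4, 260.7], 0.46, [0.496, 0.405, 0.0])]
amber_bottle []
white_bottle [([435.8, 309.1], 0.9, [0.671, 0.407, 0.0]), ([446.2, 258.8], 0.18, [0.488, 0.407, 0.0])]
beaker [([197.6, 195.6], 0.93, [0.521, -0.433, 0.0])]
labels [([225.9, 165.3], 0.78, [0.346, -0.421, 0.0])]
side {'fx': 398.79, 'fy': 398.79, 'cx': 319.298, 'cy': 200.344, 'world_to_cam': [[0.814, -0.581, 0.017, -0.391], [0.362, 0.528, 0.768, -0.236], [-0.455, -0.619, 0.64, -1.048], [0.0, 0.0, 0.0, 1.0]]}
carton [([373.7, 237.1], 0.78, [0.573, -0.156, 0.0]), ([282.0, 347.3], 0.72, [0.155, -0.307, 0.0])]
corner [([338.3, 160.4], 0.96, [0.737, 0.233, 0.0])]
fence_back [([344.1, 160.2], 0.79, [0.756, 0.221, 0.0]), ([372.5, 237.9], 0.65, [0.568, -0.157, 0.0]), ([343.2, 159.2], 0.56, [0.758, 0.229, 0.0])]
fence_side [([342.5, 157.6], 0.72, [0.762, 0.239, 0.0]), ([256.8, 162.0], 0.19, [0.474, 0.398, 0.0])]
tape_roll [([259.9, 187.7], 0.85, [0.407, 0.252, 0.0]), ([340.4, 161.0], 0.44, [0.741, 0.225, 0.0])]
tape_dispenser [([258.4, 162.0], 0.56, [0.479, 0.394, 0.0]), ([260.5, 186.0], 0.29, [0.414, 0.26, 0.0])]
marker [([352.0, 298.8], 0.61, [0.376, -0.294, 0.0])]
amber_bottle [([448.6, 298.8], 0.95, [0.583, -0.438, 0.0])]
white_bottle [([295.5, 144.7], 0.61, [0.663, 0.419, 0.0])]
beaker [([431.5, 310.0], 0.74, [0.52, -0.436, 0.0])]
labels [([376.7, 337.4], 0.75, [0.354, -0.414, 0.0])]
```

View pics/scene0.png

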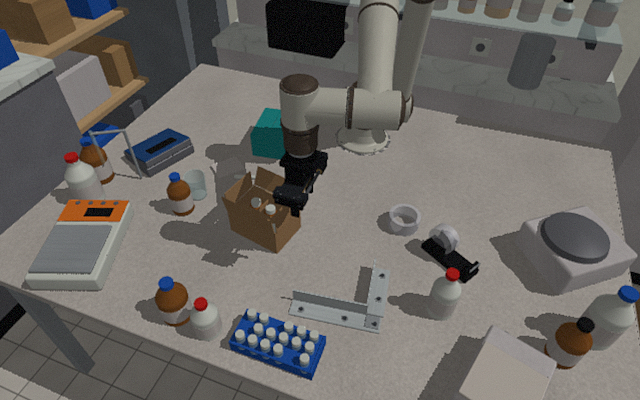

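View pics/side0.png

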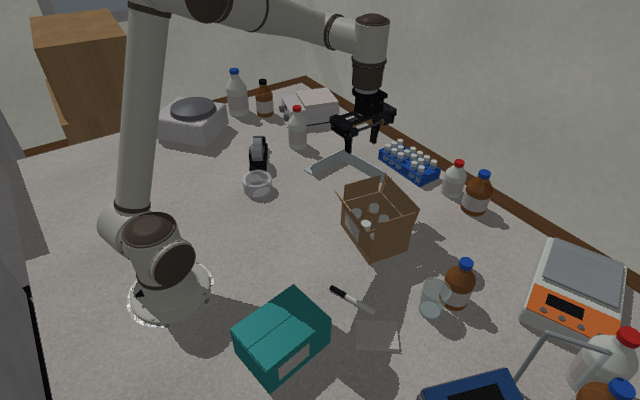

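The brown carton is at about (0.573, -0.15) (scene px 266,229; side px 374,237). The corner is near (0.75, 0.235), scene px 368,314. The gripper hides part of the carton, so I'll move it aside and then measure.

>>> step_arm(linear=[[-55,0,-30],[-55,0,-30],[-55,0,-30],[-55,0,-30],[0,0,0],[0,0,0]], delta_rot=[[0,0,0],[0,0,0],[0,0,0],[0,0,0],[0,0,0],[0,0,0]], grip=[0,0,0,0,0,0])

```text
time_s: 2.1
tcp_pos: [0.6246, 0.2193, 0.3415]
ee_rot: [[0.0, -1.0, -0.001], [-1.0, -0.0, -0.001], [0.001, 0.001, -1.0]]
wrist_force: [-0.2, -0.8, -0.3]
gripper_width: 0.4
gripper_force: 0.0
```

```bash
python3 - <<'E'
from h import *
import pickle
D={}
rows=[]
for n in ['scene','side']:
    c=capture(n); D[n]=c
    for l in ['carton','fence_back','fence_side']:
        r=silhouettes(n,l); D[n+l]=r
        print(n,l,[(np.round(x['point']).tolist(),round(x['score'],2),int(x['mask'].sum())) for x in r])
pickle.dump(D,open('d.pkl','wb'))
def crop(n,u,v,w,h):
    im=D[n]['img'][v:v+h,u:u+w,::-1]; return cv2.resize(im,(400,300),interpolation=cv2.INTER_CUBIC)
a=np.hstack([crop('scene',200,150,133,100),crop('scene',270,245,133,100)])
b=np.hstack([crop('side',320,160,133,100),crop('side',280,120,133,100)])
cv2.imwrite('pics/m1.png',np.vstack([a,b]))
E
```

```text
scene carton [([274.0, 135.0], 0.73, 1956), ([267.0, 210.0], 0.72, 4631)]
scene fence_back [([332.0, 312.0], 0.67, 2102)]
scene fence_side []
side carton [([280.0, 336.0], 0.73, 6510), ([376.0, 219.0], 0.66, 5048)]
side fence_back [([361.0, 168.0], 0.68, 497), ([345.0, 161.0], 0.3, 856)]
side fence_side [([324.0, 163.0], 0.55, 454)]
```

View pics/m1.png

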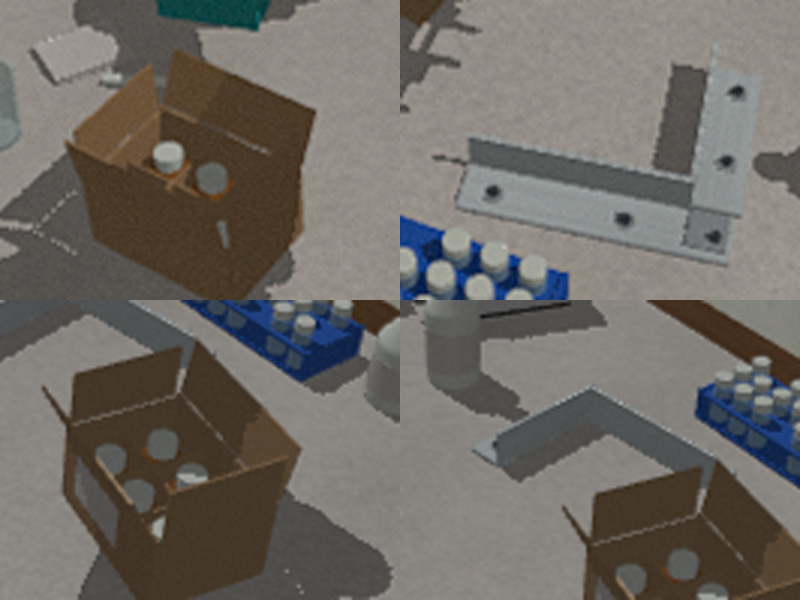

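The carton and its four standing flaps are at scene px ~222–300, 167–250. The fences meet at side px ~344,149 (top edge) and are seen from inside there. Next I'll fit models to both.

```bash
cat > fit.py <<'E'
from h import *
from scipy.optimize import differential_evolution, least_squares
def place(x,y,yaw,P):
    c,s=np.cos(yaw),np.sin(yaw); P=np.asarray(P,float)
    return np.c_[x+c*P[:,0]-s*P[:,1], y+s*P[:,0]+c*P[:,1], P[:,2]]
def flaps(a):
    L,R,F,N=a; r=.064; o=[]
    for sg,t in ((1,L),(-1,R)):
        o.append([[-.06,sg*.09,.092],[.06,sg*.09,.092],[.06,sg*(.09-r*np.cos(t)),.092+r*np.sin(t)],[-.06,sg*(.09-r*np.cos(t)),.092+r*np.sin(t)]])
    for sg,t in ((1,F),(-1,N)):
        o.append([[sg*.065,-.089,.096],[sg*.065,.089,.096],[sg*(.065-r*np.cos(t)),.089,.096+r*np.sin(t)],[sg*(.065-r*np.cos(t)),-.089,.096+r*np.sin(t)]])
    return o
BOX=[[sx*.065,sy*.09,z] for z in(0,.093) for sx,sy in((-1,-1),(1,-1),(1,1),(-1,1))]
def render(c,q):
    m=np.zeros((400,640),np.uint8)
    p=proj(c,place(*q[:3],BOX)); cv2.fillPoly(m,[np.round(cv2.convexHull(p.astype(np.float32))*16).astype(int)],1,shift=4)
    for f in flaps(q[3:]): cv2.fillPoly(m,[np.round(proj(c,place(*q[:3],f))*16).astype(int)],1,shift=4)
    return m>0
def wire(im,c,q,col):
    B=place(*q[:3],BOX); 
    for P in [B[:4],B[4:]]+[place(*q[:3],f) for f in flaps(q[3:])]:
        cv2.polylines(im,[np.round(proj(c,P)*4).astype(int)*4],True,col,1,cv2.LINE_AA,4)
E
cat > fit1.py <<'E'
from fit import *
import pickle
D=pickle.load(open('d.pkl','rb')); S,T=D['scene'],D['side']
ms=D['scenecarton'][1]['mask'];mt=D['sidecarton'][1]['mask']
def cost(q): 
    return sum(1-(a&b).sum()/(a|b).sum() for a,b in((render(S,q),ms),(render(T,q),mt)))
r=differential_evolution(cost,[(.52,.62),(-.2,-.1),(-.6,.6)]+[(.9,2.3)]*4,seed=1,maxiter=120,popsize=12,tol=1e-6)
print(np.round(r.x,3),r.fun)
pts=[(T,(0,0,.05),(343.8,149.3)),(T,(-.155,0,.05),(313.3,163.2)),(T,(-.155,0,0),(312.3,172.5)),(T,(0,-.2,.05),(384.7,173.2)),(T,(0,0,0),(343.8,161.6)),
(S,(.05,-.2,.005),(289.3,313.8)),(S,(-.155,.05,.005),(389.7,268.9)),(S,(.003,-.2,.05),(293.3,290.9)),(S,(-.155,.003,.05),(374.4,260))]
f=lambda p:np.concatenate([proj(c,place(*p,[P]))[0]-u for c,P,u in pts])
g=least_squares(f,[.75,.235,0],loss='soft_l1');print(np.round(g.x,4),np.round(f(g.x).reshape(-1,2),1).tolist())
pickle.dump((r.x,g.x),open('p.pkl','wb'))
for c in(S,T):
    im=c['img'][:,:,::-1].copy(); wire(im,c,r.x,(0,255,0))
    for L in [(0,-.2,.05),(0,0,.05),(-.155,0,.05)],[(0,-.2,0),(0,0,0),(-.155,0,0)]:
        cv2.polylines(im,[np.round(proj(c,place(*g.x,L))*4).astype(int)*4],False,(255,0,255),1,cv2.LINE_AA,4)
    c['o']=im
a=[S['o'][150:250,200:333],S['o'][245:345,270:403],T['o'][160:260,320:453],T['o'][120:220,280:413]]
a=[cv2.resize(x,(400,300),interpolation=cv2.INTER_CUBIC) for x in a]
cv2.imwrite('pics/m2.png',np.vstack([np.hstack(a[:2]),np.hstack(a[2:])]))
E
python3 fit1.py
```

```text
[ 0.57  -0.153 -0.203  1.54   1.558  1.759  1.951] 0.05400396281505915
[0.7559 0.2297 0.1298] [[-0.4, -1.1], [-0.3, 0.5], [0.6, 2.6], [-0.3, -1.9], [-1.1, -2.4], [-1.6, 0.4], [0.1, 2.0], [-1.4, -0.7], [0.9, -1.6]]
```

View pics/m2.png

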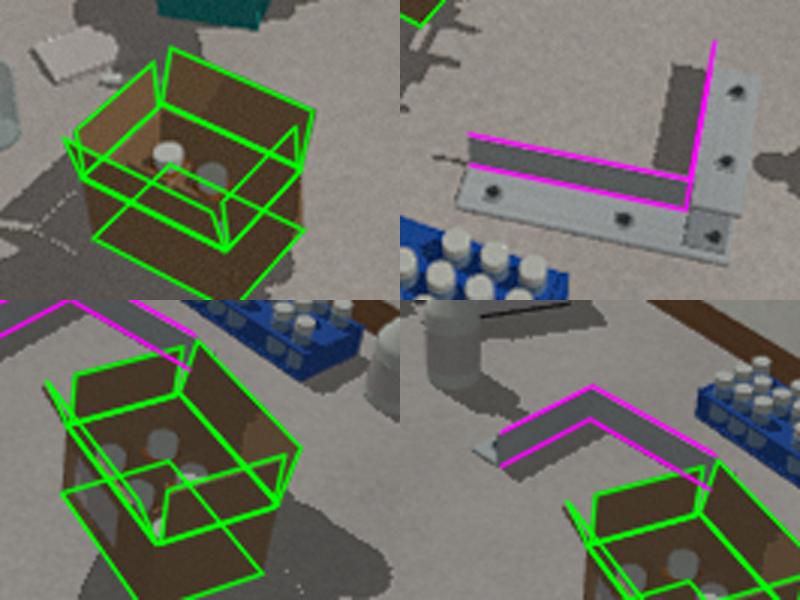

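The fit matches both views: carton (0.570, -0.153), yaw -0.203; corner (0.756, 0.230), yaw 0.130. I'll align the tool with the carton first.

>>> step_arm(linear=[[0,0,0],[0,0,0],[0,0,0],[0,0,0]], delta_rot=[[0,0,0.1],[0,0,0.103],[0,0,0],[0,0,0]], grip=[0,0,0,0])

```text
time_s: 3.0
tcp_pos: [0.625, 0.2194, 0.3423]
ee_rot: [[-0.2, -0.98, 0.0], [-0.98, 0.2, 0.0], [-0.0, -0.0, -1.0]]
wrist_force: [0.2, 0.6, -0.3]
gripper_width: 0.001
gripper_force: 0.0
```

```bash
cat > plan.py <<'E'
from h import *
def plan(frame,W):
    "W: waypoints mm in frame (x,y,yaw); prints rounded tool-axis shifts (no turning)"
    s=sense(); R=np.array(s['ee_rot']); p=np.array(s['tcp_pos'])*1000
    x,y,a=frame; F=np.array([[np.cos(a),-np.sin(a),0],[np.sin(a),np.cos(a),0],[0,0,1]])
    print('now',np.round(F.T@(p-[x*1e3,y*1e3,0]),1),'yaw',round(np.arctan2(R[0,0],-R[1,0]),4),'t',s['time_s'],'F',np.round(s['wrist_force'],1),s['gripper_width'])
    o=[]
    for w in W:
        t=F@np.array(w,float)+[x*1e3,y*1e3,0]; d=np.round(R.T@(t-p)); p=p+R@d; o.append(d.astype(int).tolist())
    for i in range(0,len(o),10): print(o[i:i+10])
CART=(.570,-.153,-.203)
E
python3 - <<'E'
from plan import *
s=sense();print(s['ee_rot'])
L=[(0,300,300),(0,255,260),(0,210,215),(0,165,175),(0,125,142),(0,100,142),(0,83,139),(0,68,130),(0,57,117),(0,51,105)]
L2=[(0,50,98),(0,50,95),(0,50,94)]
plan(CART,L+L2)
E
```

```text
[[-2.00363690e-01 -9.79721588e-01  4.70185969e-05]
 [-9.79721588e-01  2.00363691e-01  2.74995841e-05]
 [-3.63627559e-05 -4.05552163e-05 -9.99999999e-01]]
now [-21.2 375.8 342.3] yaw -0.2017 t 3.0 F [ 0.2  0.6 -0.3] 0.0014554978522093574
[[76, -21, 42], [45, 0, 40], [45, 0, 45], [45, 0, 40], [40, 0, 33], [25, 0, 0], [17, 0, 3], [15, 0, 9], [11, 0, 13], [6, 0, 12]]
[[1, 0, 7], [0, 0, 3], [0, 0, 1]]
```

>>> step_arm(linear=[[38,-10,21],[38,-11,21],[45,0,40],[45,0,45],[45,0,40],[40,0,33],[25,0,0],[17,0,3],[15,0,9],[11,0,13]], delta_rot=[[0,0,0],[0,0,0],[0,0,0],[0,0,0],[0,0,0],[0,0,0],[0,0,0],[0,0,0],[0,0,0],[0,0,0]], grip=[0,0,0,0,0,0,0,0,0,0])

```text
time_s: 4.25
tcp_pos: [0.5822, -0.0968, 0.1183]
ee_rot: [[-0.201, -0.98, 0.003], [-0.98, 0.201, -0.0], [-0.0, -0.003, -1.0]]
wrist_force: [0.8, 0.6, 0.2]
gripper_width: 0.003
gripper_force: 0.4
```

>>> step_arm(linear=[[6,0,12],[1,0,7],[0,0,3],[0,0,1],[0,0,0]], delta_rot=[[0,0,0],[0,0,0],[0,0,0],[0,0,0],[0,0,0]], grip=[0,0,0,0,0])

```text
time_s: 4.88
tcp_pos: [0.58, -0.1031, 0.0954]
ee_rot: [[-0.201, -0.98, 0.0], [-0.98, 0.201, 0.0], [-0.0, -0.0, -1.0]]
wrist_force: [-0.2, -0.6, 2.2]
gripper_width: 0.003
gripper_force: 1.3
```

```bash
python3 - <<'E'
from plan import *
plan(CART,[(0,50,130),(0,20,178),(0,-35,178),(0,-90,178),(0,-140,178),(0,-130,142),(0,-100,142),(0,-83,139),(0,-68,130),(0,-57,117),(0,-51,105),(0,-50,98),(0,-50,95),(0,-50,94)])
c=capture('side');save(c,'s3')
cv2.imwrite('pics/s3c.png',cv2.resize(c['img'][130:290,280:480,::-1],(600,480)))
E
```

```text
now [-0.2 50.9 95.4] yaw -0.2027 t 4.875 F [-0.2 -0.6  2.2] 0.0034265802197779916
[[1, 0, -35], [30, 0, -48], [55, 0, 0], [55, 0, 0], [50, 0, 0], [-10, 0, 36], [-30, 0, 0], [-17, 0, 3], [-15, 0, 9], [-11, 0, 13]]
[[-6, 0, 12], [-1, 0, 7], [0, 0, 3], [0, 0, 1]]
```

View pics/s3c.png

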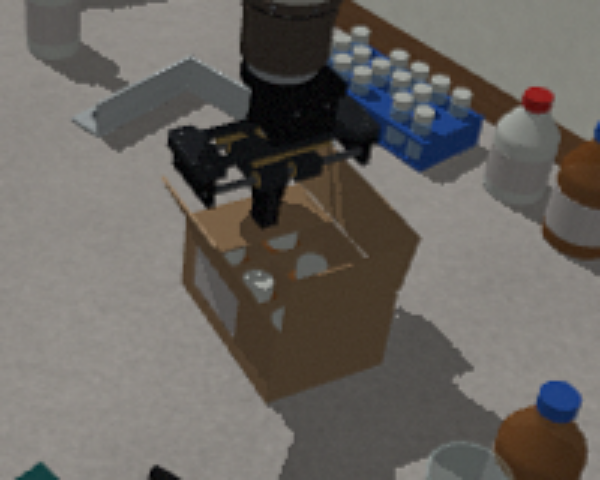

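The left flap is flat (finger at crop px 265,215, 2 N contact). On to the right flap.

>>> step_arm(linear=[[0,0,-35],[30,0,-48],[55,0,0],[55,0,0],[50,0,0],[-10,0,36],[-30,0,0],[-17,0,3],[-15,0,9],[-11,0,13]], delta_rot=[[0,0,0],[0,0,0],[0,0,0],[0,0,0],[0,0,0],[0,0,0],[0,0,0],[0,0,0],[0,0,0],[0,0,0]], grip=[0,0,0,0,0,0,0,0,0,0])

```text
time_s: 6.18
tcp_pos: [0.5594, -0.2071, 0.1172]
ee_rot: [[-0.201, -0.98, 0.003], [-0.98, 0.201, -0.0], [-0.0, -0.003, -1.0]]
wrist_force: [0.1, -1.6, -0.4]
gripper_width: 0.001
gripper_force: 0.4
```

>>> step_arm(linear=[[-6,0,12],[-1,0,7],[0,0,3],[0,0,0]], delta_rot=[[0,0,0],[0,0,0],[0,0,0],[0,0,0]], grip=[0,0,0,0])

```text
time_s: 6.68
tcp_pos: [0.5598, -0.2012, 0.0954]
ee_rot: [[-0.202, -0.979, 0.0], [-0.979, 0.202, 0.0], [-0.0, -0.0, -1.0]]
wrist_force: [-1.6, 1.3, 3.5]
gripper_width: 0.005
gripper_force: 1.5
```

```bash
python3 - <<'E'
from plan import *
# far flap: hinge x=65,z=96, finger half 15 in x
W=[(0,-40,130),(20,-20,178),(70,0,180),(125,0,180),(125,0,147)]
for t in (100,85,70,55,40,27,15,6,0):
    t=np.radians(t); W.append((65-50*np.cos(t)+15+2*np.sin(t),0,97+50*np.sin(t)+2))
plan(CART,W)
c=capture('side');save(c,'s4')
cv2.imwrite('pics/s4c.png',cv2.resize(c['img'][130:290,280:480,::-1],(600,480)))
E
```

```text
now [ -0.3 -49.3  95.4] yaw -0.2032 t 6.675 F [-1.6  1.3  3.5] 0.00521901616344272
[[-9, 0, -35], [-20, -20, -48], [-20, -50, -2], [0, -55, 0], [0, 0, 33], [0, 34, -1], [0, 13, 0], [0, 13, 2], [0, 12, 6], [0, 10, 9]]
[[0, 6, 10], [0, 5, 10], [0, 1, 7], [0, 1, 5]]
```

View pics/s4c.png

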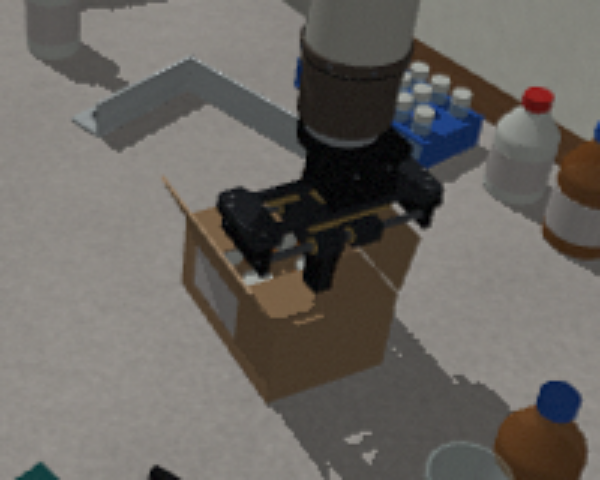

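Both short flaps are down. Now the far long flap.

>>> step_arm(linear=[[-9,0,-35],[-20,-20,-48],[-20,-50,-2],[0,-55,0],[0,0,33],[0,34,-1],[0,13,0],[0,13,2],[0,12,6],[0,10,9]], delta_rot=[[0,0,0],[0,0,0],[0,0,0],[0,0,0],[0,0,0],[0,0,0],[0,0,0],[0,0,0],[0,0,0],[0,0,0]], grip=[0,0,0,0,0,0,0,0,0,0])

```text
time_s: 7.98
tcp_pos: [0.6125, -0.1622, 0.1323]
ee_rot: [[-0.202, -0.979, 0.004], [-0.979, 0.202, -0.001], [-0.0, -0.004, -1.0]]
wrist_force: [-0.2, 0.4, 1.7]
gripper_width: 0.006
gripper_force: 0.5
```

>>> step_arm(linear=[[0,6,10],[0,5,10],[0,1,7],[0,1,5],[0,0,0]], delta_rot=[[0,0,0],[0,0,0],[0,0,0],[0,0,0],[0,0,0]], grip=[0,0,0,0,0])

```text
time_s: 8.6
tcp_pos: [0.5992, -0.1593, 0.0994]
ee_rot: [[-0.201, -0.98, -0.0], [-0.98, 0.201, -0.0], [0.0, -0.0, -1.0]]
wrist_force: [-1.5, -0.1, 3.6]
gripper_width: 0.003
gripper_force: 1.8
```

```bash
python3 - <<'E'
from plan import *
W=[(20,0,130),(-15,0,178),(-70,0,180),(-130,0,180),(-130,0,147)]
for t in (105,85,70,55,40,27,15,6,0):
    t=np.radians(t); W.append((-(65-50*np.cos(t)+15+2*np.sin(t)),0,97+50*np.sin(t)+2))
plan(CART,W)
E
```

```text
now [29.9 -0.3 99.4] yaw -0.2026 t 8.6 F [-1.5 -0.1  3.6] 0.0033595605702777744
[[0, 10, -31], [0, 35, -48], [0, 55, -2], [0, 60, 0], [0, 0, 33], [0, -35, 0], [0, -17, -1], [0, -13, 2], [0, -12, 6], [0, -10, 9]]
[[0, -7, 10], [0, -4, 10], [0, -2, 7], [0, 0, 5]]
```

>>> step_arm(linear=[[0,10,-31],[0,35,-48],[0,55,-2],[0,60,0],[0,0,33],[0,-35,0],[0,-17,-1],[0,-13,2],[0,-12,6],[0,-10,9]], delta_rot=[[0,0,0],[0,0,0],[0,0,0],[0,0,0],[0,0,0],[0,0,0],[0,0,0],[0,0,0],[0,0,0],[0,0,0]], grip=[0,0,0,0,0,0,0,0,0,0])

```text
time_s: 9.85
tcp_pos: [0.5284, -0.1447, 0.1307]
ee_rot: [[-0.202, -0.979, 0.001], [-0.979, 0.202, -0.0], [-0.0, -0.001, -1.0]]
wrist_force: [0.2, -0.2, 1.5]
gripper_width: 0.003
gripper_force: 0.5
```

>>> step_arm(linear=[[0,-7,10],[0,-4,10],[0,-2,7],[0,0,5],[0,0,0]], delta_rot=[[0,0,0],[0,0,0],[0,0,0],[0,0,0],[0,0,0]], grip=[0,0,0,0,0])

```text
time_s: 10.48
tcp_pos: [0.5403, -0.1471, 0.0995]
ee_rot: [[-0.201, -0.98, 0.0], [-0.98, 0.201, -0.0], [0.0, -0.0, -1.0]]
wrist_force: [-1.0, 0.4, 2.8]
gripper_width: 0.006
gripper_force: 1.2
```

>>> step_arm(linear=[[0,0,-40],[0,40,-45],[0,45,-45],[0,40,-40],[0,40,0],[0,0,0]], delta_rot=[[0,0,0],[0,0,0],[0,0,0],[0,0,0],[0,0,0],[0,0,0]], grip=[0,0,87,87,87,87])

```text
time_s: 11.22
tcp_pos: [0.377, -0.1138, 0.2689]
ee_rot: [[-0.201, -0.98, 0.002], [-0.98, 0.201, 0.001], [-0.002, -0.002, -1.0]]
wrist_force: [0.7, -0.0, -0.1]
gripper_width: 0.373
gripper_force: 0.0
```

```bash
cat > see.py <<'E'
from fit import *
import sys,pickle
def measure(q0,name,closed=True):
    D={n:capture(n) for n in('scene','side')}; M={}
    q0=np.array(q0)
    for n in D:
        r=silhouettes(n,'carton'); u=proj(D[n],[[q0[0],q0[1],.05]])[0]
        r=[x for x in r if np.hypot(*(np.array(x['point'])-u))<45]
        if r: M[n]=r[0]['mask']
    def cost(q):
        qq=np.r_[q,0,0,0,0] ; s=0
        for n,m in M.items(): a=render(D[n],qq); s+=1-(a&m).sum()/(a|m).sum()
        return s
    r=differential_evolution(cost,[(q0[0]-.03,q0[0]+.03),(q0[1]-.03,q0[1]+.03),(q0[2]-.25,q0[2]+.25)],seed=1,maxiter=60,tol=1e-6)
    print('carton',np.round(r.x,4),r.fun,list(M))
    a=[]
    for n in D:
        im=D[n]['img'][:,:,::-1].copy(); wire(im,D[n],np.r_[r.x,0,0,0,0],(0,255,0))
        u,v=proj(D[n],[[r.x[0],r.x[1],.05]])[0].astype(int); v=max(v,75);a.append(cv2.resize(im[v-75:v+75,u-66:u+67],(400,450),interpolation=cv2.INTER_CUBIC))
    cv2.imwrite(f'pics/{name}.png',np.hstack(a)); return r.x
E
python3 -c "
from see import *
measure((.57,-.153,-.203),'k1')
s=sense();print(s['time_s'],s['tcp_pos'])"
```

```text
carton [ 0.5711 -0.1533 -0.2078] 0.06014235940949786 ['scene', 'side']
11.425 [ 0.38003525 -0.1140935   0.26791728]
```

View pics/k1.png

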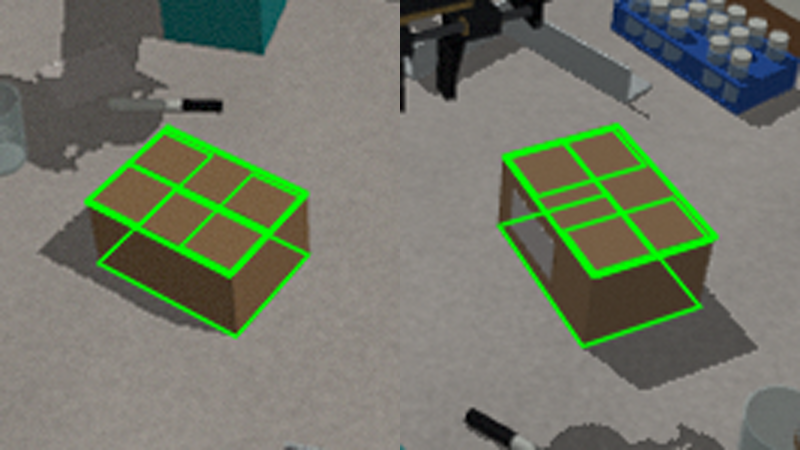

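The carton is closed and hasn't moved: (0.571, -0.153), yaw -0.205. Next I'll push the -y end with both open fingers, turning it as it goes.

```bash
python3 - <<'E'
from plan import *
C=(.571,-.153,-.205)
plan(C,[(-140,-20,230),(-95,-60,200),(-50,-95,180),(0,-128,170),(0,-128,125),(0,-128,80),(0,-128,38),(0,-110,38),(0,-101,38)])
E
```

```text
now [-194.9   -0.8  267.9] yaw -0.2031 t 11.425 F [1.  0.  0.1] 0.5590080218614178
[[19, -55, 38], [40, -45, 30], [35, -45, 20], [34, -50, 10], [0, 0, 45], [0, 0, 45], [0, 0, 42], [-18, 0, 0], [-9, 0, 0]]
```

>>> step_arm(linear=[[19,-55,38],[40,-45,30],[35,-45,20],[34,-50,10],[0,0,45],[0,0,45],[0,0,42],[-10,0,0],[0,0,0]], delta_rot=[[0,0,0],[0,0,0],[0,0,0],[0,0,0],[0,0,0],[0,0,0],[0,0,0],[0,0,0],[0,0,0]], grip=[87,87,87,87,87,87,87,87,87])

```text
time_s: 12.55
tcp_pos: [0.5407, -0.2624, 0.0449]
ee_rot: [[-0.2, -0.98, 0.001], [-0.98, 0.2, -0.001], [0.001, -0.001, -1.0]]
wrist_force: [0.5, -0.2, 0.4]
gripper_width: 0.995
gripper_force: 0.0
```

```bash
python3 - <<'E'
from plan import *
plan((.571,-.153,-.205),[(0,-99,38)])
s=sense();G=(.756,.230,.130)
c,sn=np.cos(G[2]),np.sin(G[2]);F=np.array([[c,-sn],[sn,c]])
print(F.T@(np.array(s['tcp_pos'])[:2]-G[:2])*1000)
# pushing rows: N rows, turning -0.335/N each about tool z; shift applied along tool axes before the turn
p=F.T@(np.array(s['tcp_pos'])[:2]-G[:2])*1000; p=p+[9,26]*np.array([1,1])*0.7
N=13;a=-.335;tgt=np.array([-233,-204.5]);d=(tgt-p)/N
for i in range(N):
    yaw=a+.335*i/N; tx=np.array([np.sin(yaw),-np.cos(yaw)]); ty=np.array([-np.cos(yaw),-np.sin(yaw)])
    print(np.round([d@tx,d@ty]).astype(int).tolist(),end=' ')
E
```

```text
now [  -7.4 -113.3   44.9] yaw -0.2013 t 12.55 F [ 0.5 -0.2  0.4] 0.9945628438833988
[[-14, -7, 7]]
[-277.34242447 -460.33180882]
[-18, 3] [-18, 3] [-18, 2] [-18, 2] [-18, 1] [-18, 1] [-19, 0] [-19, 0] [-19, -1] [-18, -1] [-18, -2] [-18, -2] [-18, -2]
```

>>> step_arm(linear=[[-7,-7,7],[-7,0,0],[-10,1,0],[-16,3,0],[-18,3,0],[-18,2,0],[-18,2,0],[-18,1,0],[-18,1,0],[-5,0,0]], delta_rot=[[0,0,0],[0,0,0],[0,0,0],[0,0,-0.026],[0,0,-0.026],[0,0,-0.026],[0,0,-0.026],[0,0,-0.026],[0,0,-0.026],[0,0,0]], grip=[87,87,87,87,87,87,87,87,87,87])

```text
time_s: 13.8
tcp_pos: [0.5521, -0.1271, 0.037]
ee_rot: [[-0.045, -0.999, -0.002], [-0.999, 0.045, -0.0], [0.0, 0.002, -1.0]]
wrist_force: [-0.6, -4.8, 2.4]
gripper_width: 0.995
gripper_force: 2.2
```

```bash
python3 - <<'E'
from see import *
s=sense();R=np.array(s['ee_rot']);yaw=np.arctan2(R[0,0],-R[1,0]);p=np.array(s['tcp_pos'])
g=(p[0]-.0995*np.sin(yaw),p[1]+.0995*np.cos(yaw),yaw);print(g,p,s['wrist_force'])
q=measure(g,'k2')
c,sn=np.cos(.13),np.sin(.13);F=np.array([[c,-sn],[sn,c]])
print('carton in corner',F.T@(q[:2]-[.756,.23])*1000,q[2]-.13,'tcp',F.T@(p[:2]-[.756,.23])*1000,yaw-.13)
E
```

```text
(np.float64(0.5565508911353327), np.float64(-0.027723952620964915), np.float64(-0.04473560328051919)) [ 0.55210118 -0.12712441  0.03701675] [-0.60665457 -4.7870782   2.38540535]
carton [ 0.5584 -0.0251 -0.0514] 0.4124530594232365 ['scene', 'side']
carton in corner [-228.97252977 -227.30505249] -0.18138720005573106 tcp [-248.47381313 -327.67870383] -0.17473560328051918
```

Pushing works: the carton is where I predicted, -0.18 rad from square. Continuing.

>>> step_arm(linear=[[-14,1,0],[-18,1,0],[-18,0,0],[-18,0,0],[-18,-1,0],[-18,-1,0],[-16,-2,0],[-3,0,0]], delta_rot=[[0,0,-0.025],[0,0,-0.025],[0,0,-0.025],[0,0,-0.025],[0,0,-0.025],[0,0,-0.025],[0,0,-0.025],[0,0,0]], grip=[87,87,87,87,87,87,87,87])

```text
time_s: 15.0
tcp_pos: [0.551, -0.0041, 0.0374]
ee_rot: [[0.13, -0.992, 0.0], [-0.992, -0.13, 0.0], [0.0, -0.0, -1.0]]
wrist_force: [0.2, -2.4, 0.7]
gripper_width: 1.0
gripper_force: 1.2
```

>>> step_arm(linear=[[15,0,0],[10,20,-40],[-10,45,-45],[-40,45,-10],[-40,40,0],[0,0,0],[0,0,0]], delta_rot=[[0,0,0],[0,0,0],[0,0,0],[0,0,0],[0,0,0],[0,0,0],[0,0,0]], grip=[87,87,87,87,87,87,87])

```text
time_s: 15.88
tcp_pos: [0.3958, 0.0397, 0.1314]
ee_rot: [[0.127, -0.992, 0.002], [-0.992, -0.127, 0.001], [-0.0, -0.002, -1.0]]
wrist_force: [0.9, -0.3, -0.2]
gripper_width: 1.002
gripper_force: 0.0
```

```bash
cat >> see.py <<'E'
G=(.756,.230,.130);c_,s_=np.cos(.13),np.sin(.13);FG=np.array([[c_,-s_],[s_,c_]])
def report(q): 
    s=sense();R=np.array(s['ee_rot']);p=np.array(s['tcp_pos']);yaw=np.arctan2(R[0,0],-R[1,0])
    print('carton in corner',np.round(FG.T@(np.array(q)[:2]-G[:2])*1000,1),round(q[2]-.13,3),'tcp',np.round(FG.T@(p[:2]-G[:2])*1000,1),round(p[2]*1000,1),'toolyaw',round(yaw-.13,3),'F',np.round(FG.T@np.array(s['wrist_force'])[:2],1),'t',s['time_s'])
E
python3 - <<'E'
from see import *
q=measure((.539,.096,.13),'k3'); report(q)
E
```

```text
carton [0.5369 0.0932 0.147 ] 0.1444018137425881 ['side']
carton in corner [-235.  -107.2] 0.017 tcp [-381.8 -142.4] 130.7 toolyaw -0.004 F [ 0.1 -0. ] t 16.075
```

View pics/k3.png

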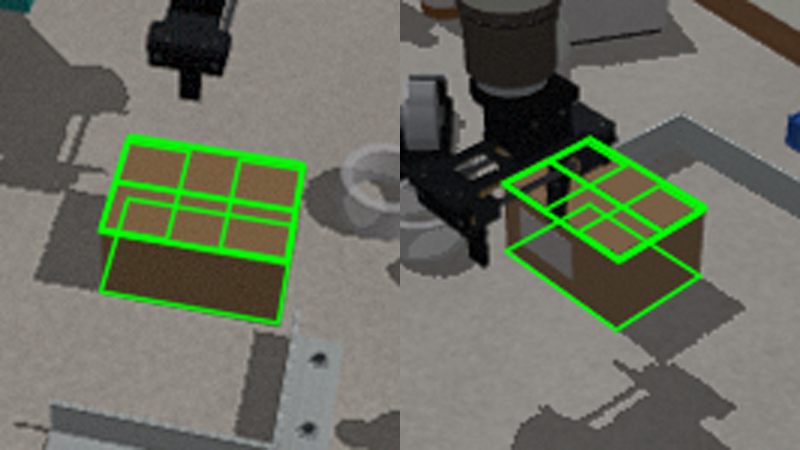

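The carton is square, about 17 mm short of fence_side. I'll turn the tool 90° to push the near long side.

>>> step_arm(linear=[[0,0,0],[0,0,0],[0,0,0],[0,0,0],[0,0,0],[0,0,0],[0,0,0],[0,0,0],[0,0,0],[0,0,0]], delta_rot=[[0,0,0.174],[0,0,0.174],[0,0,0.174],[0,0,0.174],[0,0,0.174],[0,0,0.174],[0,0,0.174],[0,0,0.174],[0,0,0.174],[0,0,0]], grip=[87,87,87,87,87,87,87,87,87,87])

```text
time_s: 17.32
tcp_pos: [0.3955, 0.0394, 0.1306]
ee_rot: [[-0.991, -0.133, -0.001], [-0.133, 0.991, -0.0], [0.001, -0.0, -1.0]]
wrist_force: [0.2, 0.3, -0.2]
gripper_width: 0.995
gripper_force: 0.0
```

```bash
python3 - <<'E'
from plan import *
s=sense();print(s['joints'])
plan((.756,.230,.130),[(-360,-125,115),(-335,-107,80),(-335,-107,38),(-320,-107,38),(-311,-107,38)]+[(-311+x,-107,38) for x in (8,24,42,60,78,96,114,132,146,154,158)])
E
```

```text
[ 2.94047718e+01  5.47968909e+00 -3.71874655e+01  1.32628800e-03
 -4.73713111e+01 -1.11763442e+02]
now [-382.2 -142.2  130.6] yaw -1.4374 t 17.325 F [ 0.2  0.3 -0.2] 0.9954531585289068
[[-22, 17, 16], [-25, 18, 35], [0, 0, 42], [-15, 0, 0], [-9, 0, 0], [-8, 0, 0], [-16, 0, 0], [-18, 0, 0], [-18, 0, -1], [-18, 0, 0]]
[[-18, 0, 0], [-18, 0, 0], [-18, 0, 0], [-14, 0, 0], [-8, -1, 0], [-4, 0, 0]]
```

>>> step_arm(linear=[[-22,17,16],[-25,18,35],[0,0,42],[-15,0,0],[-9,0,0],[-8,0,0],[-16,0,0],[-18,0,0],[-18,0,0],[-18,0,0]], delta_rot=[[0,0,0],[0,0,0],[0,0,0],[0,0,0],[0,0,0],[0,0,0],[0,0,0],[0,0,0],[0,0,0],[0,0,0]], grip=[87,87,87,87,87,87,87,87,87,87])

```text
time_s: 18.58
tcp_pos: [0.5385, 0.0941, 0.039]
ee_rot: [[-0.991, -0.132, 0.0], [-0.132, 0.991, 0.0], [-0.0, 0.0, -1.0]]
wrist_force: [-1.7, 0.7, -0.5]
gripper_width: 0.998
gripper_force: 1.2
```

```bash
python3 - <<'E'
from see import *
s=sense();p=FG.T@(np.array(s['tcp_pos'])[:2]-G[:2])*1000
q=FG@np.array([p[0]+74.5,-107])/1000+G[:2]
q=measure((q[0],q[1],.14),'k4'); report(q); print(s['wrist_force'])
E
```

```text
carton [0.6178 0.1046 0.1242] 0.4987382028676052 ['scene', 'side']
carton in corner [-153.3 -106.4] -0.006 tcp [-232.9 -106.3] 38.9 toolyaw -1.568 F [0.1 0.3] t 18.775
[-1.71079783  0.65180172 -0.47629047]
```

>>> step_arm(linear=[[-14,0,0],[-18,0,0],[-18,0,0],[-16,0,0],[-10,0,0],[-4,0,0],[0,0,0]], delta_rot=[[0,0,0],[0,0,0],[0,0,0],[0,0,0],[0,0,0],[0,0,0],[0,0,0]], grip=[87,87,87,87,87,87,87])

```text
time_s: 19.65
tcp_pos: [0.6175, 0.1048, 0.0379]
ee_rot: [[-0.991, -0.132, 0.0], [-0.132, 0.991, 0.0], [-0.0, -0.0, -1.0]]
wrist_force: [-2.2, -0.7, 0.2]
gripper_width: 0.999
gripper_force: 0.9
```

>>> step_arm(linear=[[15,0,0],[15,-10,-45],[40,-20,-45],[40,-20,0],[0,0,0],[0,0,0]], delta_rot=[[0,0,0],[0,0,0],[0,0,-0.16],[0,0,-0.16],[0,0,-0.16],[0,0,-0.16]], grip=[87,87,87,87,87,87])

```text
time_s: 20.4
tcp_pos: [0.5207, 0.0356, 0.1281]
ee_rot: [[-0.712, -0.702, 0.004], [-0.702, 0.712, 0.001], [-0.004, -0.002, -1.0]]
wrist_force: [0.5, 1.0, -0.9]
gripper_width: 0.999
gripper_force: 0.0
```

```bash
python3 - <<'E'
from see import *
q=FG@np.array([-78,-107])/1000+G[:2]
q=measure((q[0],q[1],.13),'k5'); report(q)
E
```

```text
carton [0.6946 0.1152 0.1488] 0.41043982478273455 ['scene', 'side']
carton in corner [ -75.7 -105.9] 0.019 tcp [-258.7 -162. ] 127.4 toolyaw -0.93 F [ 0.3 -0.1] t 20.6
```

View pics/k5.png

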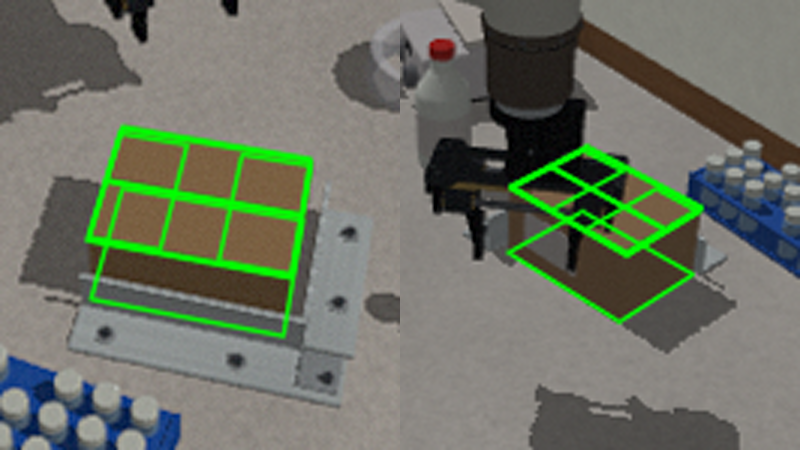

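The carton sits about 13 mm and 16 mm short of the two fences. I'll straddle its free edge diagonally with the open fingers and press it into the corner.

>>> step_arm(linear=[[0,0,0],[0,0,0]], delta_rot=[[0,0,-0.145],[0,0,0]], grip=[87,87])

```text
time_s: 20.85
tcp_pos: [0.5203, 0.0358, 0.1271]
ee_rot: [[-0.61, -0.792, 0.001], [-0.792, 0.61, 0.0], [-0.0, -0.0, -1.0]]
wrist_force: [-0.0, -0.2, 1.0]
gripper_width: 1.0
gripper_force: 0.0
```

```bash
python3 - <<'E'
from plan import *
plan((.756,.230,.130),[(-230,-200,127),(-190,-218,115),(-155,-208,95),(-155,-208,65),(-155,-208,38),(-140,-193,38),(-128,-181,38),(-119,-171,38),(-113,-163,38),(-109,-159,38),(-106,-156,38)])
E
```

```text
now [-258.9 -162.   127.1] yaw -0.656 t 20.85 F [-0.  -0.2  1. ] 1.000231454651985
[[6, -47, 0], [-15, -41, 12], [-32, -18, 20], [0, 0, 30], [0, 0, 27], [-21, 0, 0], [-17, 0, 0], [-14, 1, 0], [-9, 1, 0], [-6, 0, 0]]
[[-4, 0, 0]]
```

>>> step_arm(linear=[[6,-47,0],[-15,-41,12],[-32,-18,20],[0,0,30],[0,0,27],[-21,0,0],[-17,0,0],[-14,1,0],[-6,0,0],[0,0,0]], delta_rot=[[0,0,0],[0,0,0],[0,0,0],[0,0,0],[0,0,0],[0,0,0],[0,0,0],[0,0,0],[0,0,0],[0,0,0]], grip=[87,87,87,87,87,87,87,87,87,87])

```text
time_s: 22.1
tcp_pos: [0.6639, 0.0509, 0.0389]
ee_rot: [[-0.608, -0.794, 0.001], [-0.794, 0.608, 0.001], [-0.001, -0.001, -1.0]]
wrist_force: [-0.6, -0.6, 0.7]
gripper_width: 1.002
gripper_force: 0.4
```

```bash
python3 - <<'E'
from see import *
q=FG@np.array([-74,-99])/1000+G[:2]
q=measure((q[0],q[1],.13),'k6'); report(q)
E
```

```text
carton [0.6741 0.1177 0.1318] 0.1887076537013802 ['scene']
carton in corner [ -95.7 -100.7] 0.002 tcp [-114.8 -166. ] 38.2 toolyaw -0.783 F [0.5 0.5] t 22.3
```

>>> step_arm(linear=[[-3,0,0],[-3,0,0],[-3,0,0],[-3,0,0],[0,0,0]], delta_rot=[[0,0,0],[0,0,0],[0,0,0],[0,0,0],[0,0,0]], grip=[87,87,87,87,87])

```text
time_s: 22.92
tcp_pos: [0.667, 0.0561, 0.0379]
ee_rot: [[-0.608, -0.794, -0.01], [-0.794, 0.609, -0.005], [0.01, 0.005, -1.0]]
wrist_force: [-7.1, -11.4, 6.1]
gripper_width: 0.997
gripper_force: 7.6
```

```bash
python3 - <<'E'
from see import *
report((.7,.13,.13))
E
```

```text
carton in corner [-68.5 -91.9] 0.0 tcp [-110.8 -160.9] 37.9 toolyaw -0.784 F [ -8.5 -10.4] t 22.925
```

>>> step_arm(linear=[[-2,-2,0],[0,0,0]], delta_rot=[[0,0,0],[0,0,0]], grip=[87,87])

```text
time_s: 23.18
tcp_pos: [0.667, 0.056, 0.0376]
ee_rot: [[-0.608, -0.794, -0.016], [-0.794, 0.608, -0.007], [0.015, 0.009, -1.0]]
wrist_force: [-12.8, -11.8, 9.4]
gripper_width: 1.001
gripper_force: 10.7
```

```bash
python3 - <<'E'
from see import *
report((.7,.13,.13))
a=[]
for n,(u,v) in (('scene',(265,225)),('side',(290,120))):
    c=capture(n); a.append(cv2.resize(c['img'][v:v+112,u:u+100,::-1],(400,448),interpolation=cv2.INTER_CUBIC))
cv2.imwrite('pics/e1.png',np.hstack(a))
E
```

```text
carton in corner [-68.5 -91.9] 0.0 tcp [-110.8 -161. ] 37.6 toolyaw -0.784 F [-14.3 -10. ] t 23.175
```

View pics/e1.png

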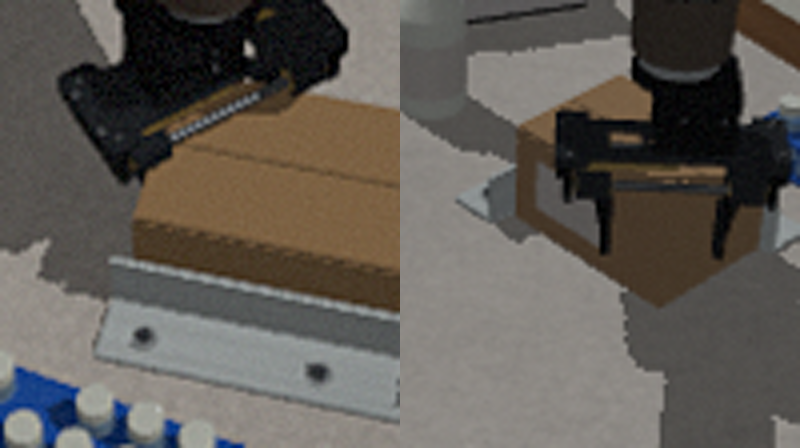

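The carton is closed, seated against fence_back (seam at crop px 110–400, 260–310), and blocked in x. I'll probe y the same way.

>>> step_arm(linear=[[-2,2,0],[0,0,0]], delta_rot=[[0,0,0],[0,0,0]], grip=[87,87])

```text
time_s: 23.52
tcp_pos: [0.6668, 0.0575, 0.0376]
ee_rot: [[-0.608, -0.794, -0.016], [-0.794, 0.608, -0.008], [0.016, 0.008, -1.0]]
wrist_force: [-11.8, -15.4, 9.0]
gripper_width: 1.001
gripper_force: 11.3
```

```bash
python3 - <<'E'
from see import *
report((.7,.13,.13)); s=sense(); print(s['wrist_force'],s['tcp_pos'])
# visible-pixel check with gripper ignored: mask should lie inside render, and far/right edges match
for n in('scene','side'):
    c=capture(n)
    for r in silhouettes(n,'carton')[:3]:
        m=r['mask']; u=r['point']
        if abs(u[0]-proj(c,[[.7,.13,.05]])[0][0])>60: continue
        best=[]
        for dx in range(-24,7,3):
            for dy in range(-24,7,3):
                for a in(-.04,-.02,0,.02,.04):
                    w=FG@np.array([-65+dx,-90+dy])/1e3+G[:2]
                    R=render(c,np.r_[w,.13+a,0,0,0,0])
                    best.append((int((m&~R).sum()*3+(R&~m).sum()),dx,dy,a))
        print(n,round(r['score'],2),m.sum(),sorted(best)[:6])
E
```

```text
carton in corner [-68.5 -91.9] 0.0 tcp [-110.8 -159.5] 37.6 toolyaw -0.784 F [-13.7 -13.7] t 23.525
[-11.84086188 -15.38459802   8.97867243] [0.66677874 0.05750935 0.03763473]
scene 0.92 3159 [(926, -15, -6, 0), (937, -12, -6, 0), (941, -18, -6, 0.04), (945, -9, -6, 0), (946, -24, -6, -0.04), (952, -15, -6, -0.02)]
side 0.77 1473 [(1091, -3, -6, 0), (1102, -9, -6, -0.04), (1106, -6, -6, -0.02), (1111, -3, -6, -0.04), (1119, -6, -6, -0.04), (1119, -6, -6, 0.02)]
```

y slipped 1.5 mm, so friction was holding it short of fence_side. I'll ease off x and push y further.

>>> step_arm(linear=[[2,2,0],[-1,1,0],[-1,1,0],[0,0,0]], delta_rot=[[0,0,0],[0,0,0],[0,0,0],[0,0,0]], grip=[87,87,87,87])

```text
time_s: 24.22
tcp_pos: [0.6663, 0.0612, 0.0376]
ee_rot: [[-0.609, -0.793, -0.01], [-0.793, 0.609, -0.006], [0.011, 0.004, -1.0]]
wrist_force: [-6.8, -13.1, 4.2]
gripper_width: 1.005
gripper_force: 9.4
```

```bash
python3 -c "
from see import *
report((.7,.13,.13))"
```

```text
carton in corner [-68.5 -91.9] 0.0 tcp [-110.8 -155.8] 37.6 toolyaw -0.784 F [ -8.4 -12.1] t 24.225
```

>>> step_arm(linear=[[2,2,0],[-1,1,0],[-1,1,0],[0,0,0]], delta_rot=[[0,0,0],[0,0,0],[0,0,0],[0,0,0]], grip=[87,87,87,87])

```text
time_s: 24.72
tcp_pos: [0.6662, 0.0616, 0.0379]
ee_rot: [[-0.61, -0.792, -0.004], [-0.792, 0.61, -0.007], [0.008, -0.001, -1.0]]
wrist_force: [1.8, -19.8, 0.9]
gripper_width: 1.004
gripper_force: 11.9
```

```bash
python3 -c "
from see import *
report((.7,.13,.13))"
```

```text
carton in corner [-68.5 -91.9] 0.0 tcp [-110.8 -155.4] 37.9 toolyaw -0.786 F [ -0.8 -19.9] t 24.725
```

y is now seated (12→20 N with almost no motion). Back to x with y eased.

>>> step_arm(linear=[[2,-2,0],[-2,-2,0],[-2,-2,0],[0,0,0]], delta_rot=[[0,0,0],[0,0,0],[0,0,0],[0,0,0]], grip=[87,87,87,87])

```text
time_s: 25.22
tcp_pos: [0.6662, 0.0613, 0.0372]
ee_rot: [[-0.609, -0.793, -0.017], [-0.793, 0.609, -0.007], [0.015, 0.009, -1.0]]
wrist_force: [-13.0, -12.1, 8.2]
gripper_width: 1.001
gripper_force: 13.4
```

```bash
python3 -c "
from see import *
report((.7,.13,.13))"
```

```text
carton in corner [-68.5 -91.9] 0.0 tcp [-110.9 -155.7] 37.2 toolyaw -0.785 F [-14.4 -10.4] t 25.225
```

>>> step_arm(linear=[[-1,-1,0],[-1,-1,0],[0,0,0]], delta_rot=[[0,0,0],[0,0,0],[0,0,0]], grip=[87,87,87])

```text
time_s: 25.6
tcp_pos: [0.6662, 0.0613, 0.037]
ee_rot: [[-0.609, -0.793, -0.023], [-0.793, 0.609, -0.008], [0.02, 0.013, -1.0]]
wrist_force: [-19.6, -12.0, 11.9]
gripper_width: 0.999
gripper_force: 16.2
```

```bash
python3 - <<'E'
from see import *
report((.7,.13,.13))
import pickle
D=pickle.load(open('d.pkl','rb'))
# carton top edge vs fence: sub-pixel edge check in both cameras along top edges
for n in('scene','side'):
    c=capture(n); g=cv2.GaussianBlur(cv2.cvtColor(c['img'],cv2.COLOR_RGB2GRAY).astype(np.float32),(0,0),.8)
    res={}
    # far top edge (x=0) normal dir x', side top edge (y=0) normal y'
    for nm,pts in (('x',[(0,-y) for y in range(15,170,5)]),('y',[(-x,0) for x in range(15,120,5)])):
        offs=np.arange(-25,16,.5); prof=[]
        for P in pts:
            W=[]
            for o in offs:
                q=np.array([P[0]+o,P[1]]) if nm=='x' else np.array([P[0],P[1]+o])
                w=FG@q/1e3+G[:2]; W.append([w[0],w[1],.0985])
            u=proj(c,W); prof.append(cv2.remap(g,u[:,0].astype(np.float32)[None],u[:,1].astype(np.float32)[None],1)[0])
        m=np.median(np.array(prof),0); d=np.abs(np.diff(m)); k=np.argsort(-d)[:5]
        print(n,nm,[(offs[i],round(float(d[i]),1)) for i in k],np.round(m[::6]).astype(int))
E
```

```text
carton in corner [-68.5 -91.9] 0.0 tcp [-110.9 -155.7] 37.0 toolyaw -0.785 F [-21.   -9.4] t 25.6
scene x [(np.float64(-4.5), 2.4), (np.float64(-4.0), 2.3), (np.float64(-3.5), 2.3), (np.float64(-5.5), 2.2), (np.float64(-5.0), 2.2)] [101 101 101 101 102 101  94  82  70  63  60  60  60  60]
scene y [(np.float64(0.0), 4.8), (np.float64(1.0), 4.3), (np.float64(-0.5), 4.2), (np.float64(0.5), 4.0), (np.float64(2.0), 3.4)] [101 101 101 101 101 101 100 100 110 133 145 145 144 144]
side x [(np.float64(-23.0), 1.2), (np.float64(12.5), 0.8), (np.float64(14.5), 0.6), (np.float64(4.5), 0.5), (np.float64(13.5), 0.5)] [11 11 11 10  9  9  8  8  8  8  8  9 11 13]
side y [(np.float64(-3.0), 1.9), (np.float64(-3.5), 1.8), (np.float64(-2.5), 1.8), (np.float64(-1.0), 1.7), (np.float64(0.0), 1.7)] [ 91  95  97  97  98 100 104 112 122 131 136 138 139 139]
```

x is rigid at 21 N without moving, but my estimated plane is ~4.5 mm beyond. I'll check the fence position and carton heading numerically.

```bash
python3 - <<'E'
from see import *
import pickle
D=pickle.load(open('d.pkl','rb'))
def prof(c,nm,ks,z,offs):
    g=cv2.GaussianBlur(cv2.cvtColor(c['img'],cv2.COLOR_RGB2GRAY).astype(np.float32),(0,0),.6); P=[]
    for k in ks:
        W=[]
        for o in offs:
            w=FG@(np.array([o,-k]) if nm=='x' else np.array([-k,o]))/1e3+G[:2]; W.append([w[0],w[1],z])
        u=proj(c,W).astype(np.float32); P.append(cv2.remap(g,u[:,:1].T.copy(),u[:,1:].T.copy(),1)[0])
    return np.round(np.median(P,0)).astype(int)
offs=np.arange(-15,17,1.)
print(offs.astype(int))
for n in('scene','side'):
  for lo,hi in((20,70),(70,120),(130,180)):
    print(n,'x fence top orig',lo,prof(D[n],'x',range(lo,hi,5),.05,offs))
  for lo,hi in((20,70),(80,140)):
    print(n,'y fence top orig',lo,prof(D[n],'y',range(lo,hi,5),.05,offs))
c=capture('scene')
for lo,hi in((10,50),(60,100),(110,165)):
    print('now carton top far edge',lo,prof(c,'x',range(lo,hi,5),.0985,offs)); 
    print('now fence top',lo,prof(c,'x',range(lo,hi,5),.05,offs))
for lo,hi in((15,60),(65,115)): print('now carton top side edge',lo,prof(c,'y',range(lo,hi,5),.0985,offs))
E
```

```text
[-15 -14 -13 -12 -11 -10  -9  -8  -7  -6  -5  -4  -3  -2  -1   0   1   2
   3   4   5   6   7   8   9  10  11  12  13  14  15  16]
scene x fence top orig 20 [140 140 141 142 143 143 143 143 143 143 144 144 144 142 139 136 129 117
 106  97  91  88  87  86  87  88  88  89  89  89  88  88]
scene x fence top orig 70 [145 145 146 146 145 145 144 143 143 143 143 144 144 143 139 134 126 117
 107  98  91  88  87  87  88  88  89  88  89  88  88  88]
scene x fence top orig 130 [142 143 143 143 143 143 144 144 145 145 145 145 145 145 142 137 130 120
 110  99  91  88  87  86  87  87  88  88  89  89  88  88]
scene y fence top orig 20 [ 83  83  82  82  82  81  81  81  80  80  80  81  83  91 103 116 128 135
 140 146 146 146 146 145 145 145 145 144 144 144 144 144]
scene y fence top orig 80 [ 84  84  84  84  84  83  83  82  82  82  82  83  89  99 114 127 136 143
 147 148 148 147 147 147 147 147 147 146 146 146 146 146]
side x fence top orig 20 [ 82  82  83  84  85  87  91  95 100 105 111 116 121 125 128 129 131 131
 132 132 132 131 131 131 130 130 130 130 130 130 130 130]
side x fence top orig 70 [ 
[... 1135 characters left out ...]
 124 128 126 117
 108  98  91  88  87  87  87  88  88  88  89  88  88  88]
now carton top far edge 110 [102 101 102 102 102 102 101  99  95  91  86  80  76  71  69  67  65  63
  61  60  60  60  60  60  60  60  60  60  60  60  60  60]
now fence top 110 [ 60  60  60  59  59  58  58  60  63  70  81  94 107 119 128 129 127 119
 110  99  91  87  86  86  86  87  87  87  87  87  87  87]
now carton top side edge 15 [101 101 101 101 101 101 101 101 101 101 100 100 100 102 108 116 126 133
 140 144 144 144 145 145 145 144 144 144 143 143 143 144]
now carton top side edge 65 [100 100 101 101 101 102 101 101 101 100 100  99  99 100 107 115 129 137
 143 148 147 146 146 145 145 145 144 144 143 144 144 143]
```

The fence's inner face really sits at x' ≈ -3.5 and the carton edge is on it evenly along its length. The y edge coincides with its fence too, so the carton is flush and square. I'll balance the two pushes and settle.

>>> step_arm(linear=[[0,2,0],[0,0,0],[0,0,0],[0,0,0]], delta_rot=[[0,0,0],[0,0,0],[0,0,0],[0,0,0]], grip=[87,87,87,87])

```text
time_s: 26.25
tcp_pos: [0.6662, 0.0613, 0.0371]
ee_rot: [[-0.609, -0.793, -0.02], [-0.793, 0.609, -0.009], [0.019, 0.01, -1.0]]
wrist_force: [-14.8, -16.1, 9.0]
gripper_width: 1.002
gripper_force: 15.8
```

```bash
python3 - <<'E'
from see import *
report((.7,.13,.13)); print(sense()['wrist_force'])
print(finish_job())
E
```

```text
carton in corner [-68.5 -91.9] 0.0 tcp [-110.9 -155.6] 37.1 toolyaw -0.785 F [-16.8 -14. ] t 26.25
[-14.80189898 -16.08633432   9.01862034]
the job is handed in; nothing more can be done
None
```

The carton is closed, short flaps first and then the long ones, and sits square in the corner; I handed it in at 26 s with the arm still pressing it at about 17 N against fence_back and 14 N against fence_side.

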